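# Lock the tube holder onto its ball stand

## Task

Set the loose tube holder on the ball stand so that its latch lever lies over the long end of the stand's plate, and push it firmly down until the ball has clicked fully home in the socket and the holder sits flat on the plate; only then press its latch lever all the way down, and let go. Push by feel and never press the holder onto the stand with more than about 30 N, and do not disturb the other things on the bench.

Things in the scene. Friction and masses are not known exactly. Their poses are not given: they have to be found in the camera images.
- coupler: Loose tube holder, 0.33 to 0.45 kg, upright on the bench: aluminium block 50 (x) x 44 (y) x 48.5 (z) mm, origin at the centre of its underside, z up. Towards +x a low tongue (30 mm wide, 16 high) reaches to x = 74 mm with the latch lever above it; towards -x a grey plastic ring for a tube (39 mm wide, at heights 22 to 38 mm) reaches to x = -73 mm.
- grip_point (a point): Middle of the block, 30 mm above the tube holder's origin. The block's faces at y = +-22 mm beside it are free to be gripped.
- socket_mouth (a point): Same point as the tube holder's origin: centre of the mouth of a 33 mm round socket in the underside. Two sprung plungers inside resist the ball: from about 16 mm before home it takes a push that grows to 6 to 13 N within some 10 mm, then the ball snaps in, pulling the holder down, and the underside lands flat on the plate. The holder's own weight does not seat it.
- ball_stand: Fixed stand: foot plate 150 x 90 x 12 mm, column, and on it a steel plate 112 (x) x 58 (y) mm bearing a steel ball, 30 mm in diameter, on a 13 mm neck. Origin on the bench straight below the ball, z up. The plate reaches from x = -32 to +80 mm; the holder's tongue belongs over the long (+x) end, both x axes in line within 10 degrees.
- column_sleeve (a point): Top of the column's fixed sleeve, 54 mm above the stand's origin. Its height setting above that is not reported, it must be felt or seen: the plate's top is 66 to 92 mm above the bench; the ball's centre is 24 mm, its top 39 mm above the plate's top. Plate and ball ride on a spring that gives 1 mm per 7 N of push, 6 mm at most.
- seat_pin (a joint): Seat indicator, a 6 mm steel pin in the middle of the tube holder's top, in m: 0 without a ball (pin 3 mm proud of the top), 0.006 with the ball fully home (pin 9 mm proud). Very light spring.
- ball_plate (a joint): Spring travel of the stand's plate with its ball, in m: 0 unloaded, negative when pushed down, -0.001 for every 7 N, -0.006 at the stop. It says nothing of the column's height setting.
- latch_lever (a joint): Latch lever, rad: 0 raised 37 degrees, 0.65 fully down at its stop, level over the tongue. Starts at 0 to 0.1, moves stiffly (about 5 N at the pad) and stays where left. Its hook closes under the ball; if the ball is not home, or the lever is down beforehand, they block each other. Hinge axis parallel to y, 27 mm towards +x from the holder's origin and 29 mm above its underside.
- lever_pad (a point): Where to press: upper face of the lever (16 mm wide), 36 mm from its hinge axis, just short of a cross bar at the lever's end. It sinks about 22 mm as the lever goes down, ending 63 mm towards +x from the holder's origin and 31 mm above its underside.
- petri_dish: Bystander: a single shallow round dish, 61 mm wide, 15 mm high; origin under its centre.
- white_bottle: Bystander: small white bottle with a white cap, 42 mm wide, 68 mm high; origin under its centre.
- blue_cap_bottle: Bystander: small white bottle with a blue cap, 42 mm wide, 68 mm high; origin under its centre.
- tape_roll: Bystander: roll of tape, 77 mm wide, 19 mm high, lying flat; origin under its centre.
Mind the look-alikes: they are no part of the job. What is shaped like the coupler but red is not meant.

How it is judged:
By the outcome, as a careful person would: the job done as asked, in the order asked, and still so for the second after the job is handed in, with the robot touching nothing.
It also fails if it takes over 58 s, if anything falls off the work surface, if the arm or the gripper's body presses on something with over 40 N, if the wrist force passes 120 N, or if a joint passes its speed limit or range.

## Robot

A 6-joint arm with a two-finger parallel gripper is mounted at the origin on a cart in front of the work surface, level with it; the furniture and walls round the work are solid. World frame = base frame: x ahead of the robot, y to its left, z up, the work surface at z = 0. Lengths are in m, angles in rad, forces in N, time in s.
With the tool pointing down it reaches from about 0.375 to 0.9 m from the base axis. Payload 3.1 kg.
Tool frame: the origin (TCP) lies at the very end of the fingers, on their centre line; the grasp point (between the pads) lies 19 mm behind it; z points along the fingers, y is the line along which they close (so a half turn about z gives the same grasp; the last joint's range is limited). The gripper opens to 87 mm and grips with 3 to 60 N. Pads are 19 mm wide; open, the fingers measure 117 mm over their backs; the gripper's body (75 mm by 190 mm) begins 51 mm behind the grasp point.
Start: joints at [-1.518, 0.527, 1.433, -0, 1.181, -0.178], TCP at [0.143, -0.608, 0.191] pointing down, gripper open.
Joint ranges: [-3.08, 3.08], [-0.75, 2.2], [0.22, 2.44], [-1.43, 4.57], [0, 2.65], [-2.85, 2.85]. Speed limits (rad/s): [2.79, 2.79, 3.14, 3.14, 3.14, 3.14].

## Interface

Orientations are given as a unit quaternion [x, y, z, w].
In Python, from rig import status, viewer, robot gives the robot as it stands.
- The arm moves only by the tool arm_command, never from a script. Its arguments are lists of equal length, an entry for each row: "delta_rot": the turn, a rotation vector about the tool's x, y, z in degrees, a list of three; "delta_pos": the shift along the tool's x, y, z in m, a list of three; "gripper": the closure, from -1 (fully open) to 1 (shut). In form: {"delta_rot": [[rx, ry, rz], ...], "delta_pos": [[dx, dy, dz], ...], "gripper": [gripper, ...]}. A call has 1 to 12 rows; each row is the pose to reach, as a shift and turn from the pose commanded when the call began, along the tool's axes at that moment; what a row does not reach only later rows make up. A row lasts 1/12 s, in which the tool goes at most 41.7 mm and 7.16 degrees, less where a joint would pass 70% of its speed; a pose out of reach is approached as far as the arm can. A call with a gripper value outside its range is refused whole. The fingers move at their own pace and stop on an object; "grip_force" is the grip in N (left out, the last holds). Time passes only in rows, so rows that repeat a pose let the fingers close. It gives the time, the measured TCP pose, the force, the opening and the grip force at its end, in the units of the state.
- status.get_obs(): the state, without advancing time (a new reading comes with each control period).
- viewer.camera(name): name is "scene" or "top"; returns a dict with "pixels" (400x640x3 uint8, blue, green, red), "fx", "fy", "cx", "cy" (pixels), "k1" (the pictures are not rectified: a ray, as slopes to the right and down, at radius r is drawn at 1 + k1 r^2 times it, then the intrinsics apply), "pose" (4x4, takes a point from camera to world coordinates). Camera axes: x right, y down, z forward; pixel columns grow to the right and rows downward; lengths in m; the calibration is good to about 2 mm. A picture is of the moment at which its call begins. There is no depth.
- robot.hand_in(): hands the job in; it is judged then, once.
The state is a dict: "time": time; "q": joint angles; "joint_velocities": joint speeds; "joint_torque": joint torques, N m; "position": TCP position; "tool_rot": TCP orientation; "ft_force": force on the tool from outside, world axes, zero at the start; "moment": the same for the moment, N m; "grip_width": finger opening in m; "grip_force": force on a finger pad.
Only numpy, scipy, OpenCV 4.12 (cv2) and the standard library are available. Lean on these libraries where they do the work, as an engineer would, in place of code of your own. Each camera call takes 0.05 s, during which the arm holds its last target. There are 200 camera calls.

## Working session

There is one attempt and no reset: what is moved stays moved. The work goes in short steps, Python scripts to look and compute and a tool call to move; the robot and the scene stay as the last step left them, time stands still between calls to the robot, and variables do not carry over. Pictures are saved under pics/ and viewed, at most 10 in all, crops included, and the job is handed in when it is done.

Besides the shell and the picture viewer there is one more tool, called as name(argument=value, ...) on one line, values as JSON. arm_command: Moves the arm, as the interface text tells. Its arguments: {"type":"object","properties":{"delta_rot":{"type":"array","items":{"type":"array","items":{"type":"number"}}},"delta_pos":{"type":"array","items":{"type":"array","items":{"type":"number"}}},"gripper":{"type":"array","items":{"type":"number"}},"grip_force":{"type":"number"}},"required":["delta_rot","delta_pos","gripper"]}

```bash
mkdir -p pics; cat > h.py <<'E'
import numpy as np,cv2
from rig import status,viewer,robot
from scipy.spatial.transform import Rotation as R
def K(c): return np.array([[c['fx'],0,c['cx']],[0,c['fy'],c['cy']],[0,0,1]]),np.array([c['k1'],0,0,0.])
def ray(c,uv):
    k,d=K(c); p=cv2.undistortPoints(np.array(uv,float).reshape(-1,1,2),k,d).reshape(-1,2)
    T=np.array(c['pose']); return T[:3,3],np.c_[p,np.ones(len(p))]@T[:3,:3].T
def onz(c,uv,z):
    o,d=ray(c,uv); return o+d*((z-o[2])/d[:,2])[:,None]
def proj(c,P):
    k,d=K(c); T=np.linalg.inv(np.array(c['pose'])); return cv2.projectPoints(np.array(P,float).reshape(-1,1,3),cv2.Rodrigues(T[:3,:3])[0],T[:3,3],k,d)[0].reshape(-1,2)
def tri(c1,u1,c2,u2):
    o1,d1=ray(c1,[u1]);o2,d2=ray(c2,[u2]);d1=d1[0];d2=d2[0]
    s=np.linalg.lstsq(np.c_[d1,-d2],o2-o1,rcond=None)[0]; a=o1+s[0]*d1;b=o2+s[1]*d2
    return (a+b)/2,np.linalg.norm(a-b)
E
python3 - <<'E'
from h import *
for n in('scene','top'):
    c=viewer.camera(n);cv2.imwrite(f'pics/{n}0.png',c['pixels']);print(n,c['fx'],c['k1'],np.round(c['pose'],3))
o=status.get_obs();print(o)
E
```

```text
scene 411.99065424711466 -0.06767507865198677 [[-0.864 -0.348  0.364  0.114]
 [-0.504  0.592 -0.629  0.669]
 [ 0.004 -0.727 -0.687  0.912]
 [ 0.     0.     0.     1.   ]]
top 453.26066948856567 0.023438405133539997 [[-0.017 -0.997  0.078  0.461]
 [-0.999  0.014 -0.036 -0.105]
 [ 0.035 -0.079 -0.996  1.125]
 [ 0.     0.     0.     1.   ]]
{'time': 0.1, 'q': array([-1.51847511e+00,  5.28375688e-01,  1.43378198e+00,  1.88188321e-06,
        1.18136590e+00, -1.78516052e-01]), 'joint_velocities': array([-9.89205826e-04, -7.30387291e-05, -3.69830768e-03,  1.30733289e-03,
        7.01299941e-04, -1.08293071e-03]), 'joint_torque': array([ 3.88824019e-04, -4.40983808e+01, -1.77152306e+01,  6.34548068e-02,
        5.33828465e-02, -5.27653697e-05]), 'position': array([ 0.14297704, -0.60769424,  0.19056552]), 'tool_rot': array([ 9.93346239e-01,  1.15162139e-01,  6.17458490e-05, -9.63481017e-04]), 'ft_force': array([ 0.65940089, -0.6070257 , -0.73248104]), 'moment': array([-0.02241544, -0.01930432, -0.01577359]), 'grip_force': 0.0, 'grip_width': 0.08715321236256357}
```

View pics/scene0.png

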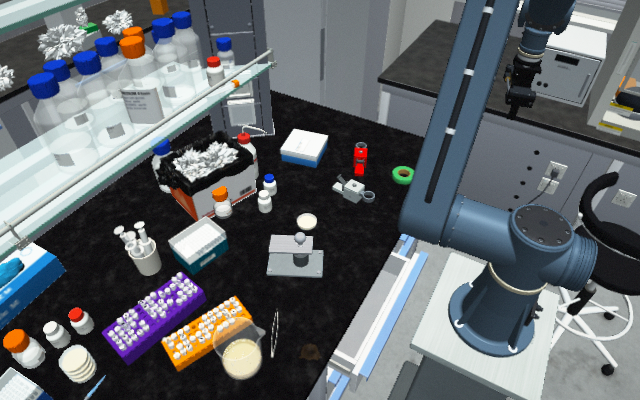

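View pics/top0.png

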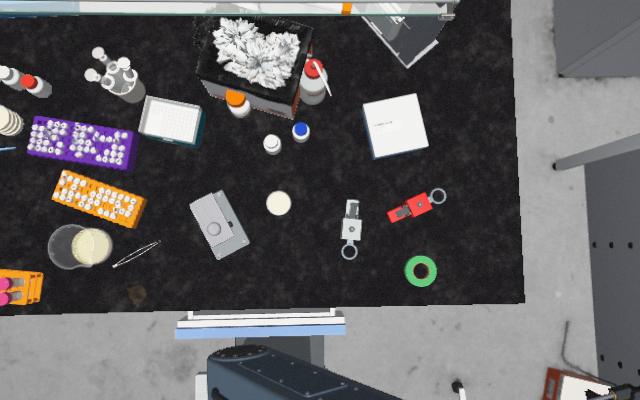

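The top view shows the coupler at about (350,228) with its ring at (349,252) and its lever up. The stand is at (218,225), with the ball at (214,229). The red look-alike is at (412,206). I'll enlarge the coupler and stand in both views.

```bash
python3 - <<'E'
from h import *
import cv2
s=cv2.imread('pics/scene0.png');t=cv2.imread('pics/top0.png')
def cr(i,x,y,w,h): return cv2.resize(i[y:y+h,x:x+w],(400,300),interpolation=cv2.INTER_CUBIC)
o=np.vstack([np.hstack([cr(t,180,180,80,60+20)[:300] if 0 else cr(t,175,180,107,80),cr(t,310,190,80,60+0)]),np.hstack([cr(s,255,220,80,60),cr(s,320,165,67,50)])])
o[300]=o[:,400]=(0,255,255) if 0 else 0
cv2.imwrite('pics/crop.png',o)
E
```

```text
(no output)
```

View pics/crop.png

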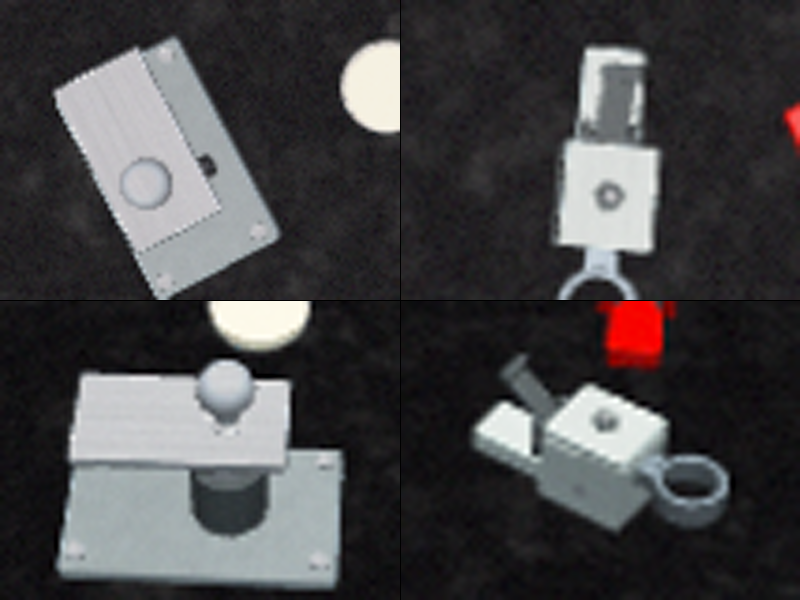

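The stand's plate has its long end away from the camera's ball side: the ball is at crop (146,183), and the plate corners are about (55,93), (138,48), (220,210) and (138,250). The coupler is upright, with its pin at the block centre and its lever raised towards world +x.

```bash
python3 - <<'E'
from h import *
ct=viewer.camera('top');cs=viewer.camera('scene')
def un(p,x0,y0,s,s2=None):
    p=np.array(p,float);return (p+.5)/[s,s2 or s]-.5+[x0,y0]
bt=un([[146,183]],175,180,400/107,3.75)[0];bs=un([[226,88]],255,220,5)[0]
b,e=tri(ct,bt,cs,bs);print('ball',b.round(4),e)
zp=b[2]-.024
pl=onz(ct,un([[55,93],[138,48],[220,210],[138,250]],175,180,400/107,3.75),zp);print('plate top',pl.round(4))
pls=onz(cs,un([[82,74],[291,82],[286,168],[70,165]],255,220,5),zp-.0);print('plate scene',pls.round(4))
ax=lambda d:np.degrees(np.arctan2(d[1],d[0]))
print('axis',[ax(pl[0]-pl[3]),ax(pl[1]-pl[2])],'lens',np.linalg.norm(pl[0]-pl[3]),np.linalg.norm(pl[1]-pl[0]), 'scene ax',[ax(pls[0]-pls[1]),ax(pls[3]-pls[2])],np.linalg.norm(pls[0]-pls[1]))
m=(pl[0]+pl[1]+pl[2]+pl[3])/4; a=(pl[0]-pl[3])+(pl[1]-pl[2]);a/=np.linalg.norm(a);print('ball from plate',m-a*.024)
m=pls.mean(0);print('scene',m-a*.024)
ft=onz(ct,un([[177,37],[280,238],[162,298]],175,180,400/107,3.75),.012);print('foot',ft.round(4),ax(ft[0]-ft[1]))
cp=onz(ct,un([[168,142],[262,148],[255,250],[156,244]],310,190,5),.0485);print('coup top',cp.round(4),cp.mean(0).round(4),ax(cp[0]-cp[3]),ax(cp[1]-cp[2]),ax(cp[0]-cp[1])-90)
cq=onz(cs,un([[141,131-0],[190,85],[268,124],[218,164]],320,165,400/67,6),.0485);print('coup scene',cq.round(4),cq.mean(0).round(4),ax(cq[0]-cq[3]),ax(cq[1]-cq[2]),ax(cq[3]-cq[2])-90)
print('ring',onz(ct,[[349,251.5]],.038))
pt=un([[210,195]],310,190,5)[0];ps=un([[206,120]],320,165,400/67,6)[0];print('pin',tri(ct,pt,cs,ps))
print(R.from_quat(status.get_obs()['tool_rot']).as_matrix().round(3))
E
```

```text
ball [0.493  0.0944 0.1096] 0.003473097229164679
plate top [[0.5508 0.1548 0.0856]
 [0.5776 0.1049 0.0856]
 [0.4783 0.0554 0.0856]
 [0.455  0.1047 0.0856]]
plate scene [[0.5734 0.1071 0.0856]
 [0.4753 0.0558 0.0856]
 [0.4484 0.1065 0.0856]
 [0.5439 0.1605 0.0856]]
axis [np.float64(27.628530833171386), np.float64(26.47937773336535)] lens 0.1081312660549254 0.05667106726846633 scene ax [np.float64(27.59818328203197), np.float64(29.483553666755625)] 0.11073006330951173
ball from plate [0.49407626 0.09401872 0.08556426]
scene [0.48888256 0.09653097 0.08556426]
foot [[0.5928 0.0944 0.012 ]
 [0.4607 0.028  0.012 ]
 [0.4235 0.104  0.012 ]] 26.701286316173036
coup top [[ 0.5164 -0.1986  0.0485]
 [ 0.5129 -0.2435  0.0485]
 [ 0.4644 -0.239   0.0485]
 [ 0.4681 -0.1919  0.0485]] [ 0.4905 -0.2183  0.0485] -7.938358424930783 -5.352260744023479 -4.524225192814271
coup scene [[ 0.5127 -0.1941  0.0485]
 [ 0.5069 -0.2394  0.0485]
 [ 0.4579 -0.2326  0.0485]
 [ 0.467  -0.1919  0.0485]] [ 0.4861 -0.2145  0.0485] -2.686742487595638 -7.876300390717363 -12.680303967935245
ring [[ 0.4365602  -0.21174695  0.038     ]]
pin (array([ 0.48923021, -0.21895034,  0.04774293]), np.float64(0.003660734588594624))
[[ 0.973  0.229 -0.   ]
 [ 0.229 -0.973  0.001]
 [ 0.    -0.001 -1.   ]]
```

arm_command(delta_rot=[[0,0,3],[0,0,6],[0,0,9],[0,0,12],[0,0,15],[0,0,18],[0,0,19.7],[0,0,19.7],[0,0,19.7],[0,0,19.7],[0,0,19.7],[0,0,19.7]], delta_pos=[[0.02,-0.014,0],[0.05,-0.035,0],[0.083,-0.059,0],[0.117,-0.083,0],[0.15,-0.106,0],[0.184,-0.13,0],[0.218,-0.154,0],[0.252,-0.178,0],[0.286,-0.202,0],[0.32,-0.226,0],[0.353,-0.25,0],[0.38,-0.27,0]], gripper=[-1,-1,-1,-1,-1,-1,-1,-1,-1,-1,-1,-1], grip_force=50)

```text
time: 1.2
position: [0.4525, -0.2561, 0.1915]
tool_rot: [0.998, -0.056, 0.0, -0.0]
ft_force: [0.6, -0.4, -0.3]
grip_width: 0.0873
grip_force: 0.0
```

arm_command(delta_rot=[[0,0,0],[0,0,0],[0,0,0],[0,0,0],[0,0,0],[0,0,0],[0,0,0],[0,0,0],[0,0,0],[0,0,0],[0,0,0],[0,0,0]], delta_pos=[[0.015,-0.02,0.005],[0.028,-0.039,0.02],[0.032,-0.045,0.045],[0.032,-0.045,0.075],[0.032,-0.045,0.105],[0.032,-0.045,0.13],[0.032,-0.045,0.148],[0.032,-0.045,0.16],[0.032,-0.045,0.168],[0.032,-0.045,0.174],[0.032,-0.045,0.178],[0.032,-0.045,0.178]], gripper=[-1,-1,-1,-1,-1,-1,-1,-1,-1,-1,-1,-1])

```text
time: 2.2
position: [0.488, -0.2175, 0.0132]
tool_rot: [0.998, -0.057, -0.0, -0.0]
ft_force: [0.1, 0.9, 0.9]
grip_width: 0.0867
grip_force: 0.0
```

```bash
python3 - <<'E'
from h import *
o=status.get_obs();print(o['position'],o['ft_force'])
a=viewer.camera('top')['pixels'][170:270,290:410];b=viewer.camera('scene')['pixels'][110:230,300:420]
cv2.imwrite('pics/g1.png',np.hstack([cv2.resize(a,(400,333)),cv2.resize(b,(400,333))]))
E
```

```text
[ 0.48799287 -0.21754391  0.01315876] [0.11376305 0.94935859 0.92193111]
```

View pics/g1.png

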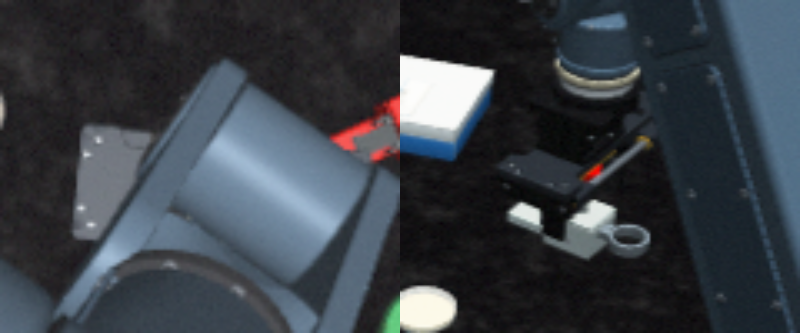

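The fingers straddle the block cleanly in the scene view, with the ring at the right and the tongue at the left. Closing and lifting.

arm_command(delta_rot=[[0,0,0],[0,0,0],[0,0,0],[0,0,0],[0,0,0],[0,0,0],[0,0,0],[0,0,0],[0,0,0],[0,0,0],[0,0,0],[0,0,0]], delta_pos=[[0,0,0.001],[0,0,0.001],[0,0,0.001],[0,0,0.001],[0,0,0.001],[0,0,0.001],[0,0,0.001],[0,0,0.001],[0,0,0.001],[0,0,0.001],[0,0,0.001],[0,0,0.001]], gripper=[0,0.3,0.6,0.6,0.6,0.6,0.6,0.6,0.6,0.6,0.6,0.6], grip_force=55)

```text
time: 3.3
position: [0.4881, -0.2177, 0.0125]
tool_rot: [0.998, -0.056, 0.0, 0.0]
ft_force: [-0.9, -0.6, 0.9]
grip_width: 0.0428
grip_force: 55.0
```

arm_command(delta_rot=[[0,0,0],[0,0,0],[0,0,0],[0,0,0],[0,0,-3],[0,0,-8],[0,0,-13],[0,0,-18],[0,0,-23],[0,0,-28],[0,0,-32],[0,0,-33.8]], delta_pos=[[0,0,-0.01],[0,0,-0.03],[0,0,-0.06],[0,0,-0.09],[-0.001,-0.01,-0.12],[-0.003,-0.03,-0.145],[-0.006,-0.06,-0.165],[-0.009,-0.092,-0.177],[-0.013,-0.126,-0.177],[-0.016,-0.16,-0.177],[-0.02,-0.195,-0.177],[-0.023,-0.225,-0.177]], gripper=[0.6,0.6,0.6,0.6,0.6,0.6,0.6,0.6,0.6,0.6,0.6,0.6])

```text
time: 4.3
position: [0.4887, 0.0113, 0.1895]
tool_rot: [0.971, 0.238, -0.001, -0.001]
ft_force: [0.5, 0.1, -4.0]
grip_width: 0.0425
grip_force: 55.0
```

arm_command(delta_rot=[[0,0,0],[0,0,0],[0,0,0],[0,0,0],[0,0,0],[0,0,0],[0,0,0]], delta_pos=[[0.014,-0.025,0],[0.025,-0.046,0],[0.034,-0.063,0],[0.039,-0.072,0],[0.0405,-0.0753,0],[0.0405,-0.0753,0],[0.0405,-0.0753,0]], gripper=[0.6,0.6,0.6,0.6,0.6,0.6,0.6])

```text
time: 4.88
position: [0.4918, 0.0934, 0.1894]
tool_rot: [0.972, 0.236, -0.0, 0.0]
ft_force: [0.2, -0.5, -4.4]
grip_width: 0.0426
grip_force: 55.0
```

```bash
python3 - <<'E'
from h import *
o=status.get_obs();print(o['position'],o['ft_force'],o['moment'],o['tool_rot'])
a=viewer.camera('scene')['pixels'];cv2.imwrite('pics/s2.png',a)
cv2.imwrite('pics/g2.png',cv2.resize(a[180:300,230:390],(800,600),interpolation=cv2.INTER_CUBIC))
E
```

```text
[0.49176984 0.09338829 0.18937374] [ 0.2331424  -0.53314965 -4.43772885] [-0.03522073 -0.00036989 -0.00484656] [ 9.71719598e-01  2.36137338e-01 -3.34638153e-04  2.60477379e-04]
```

View pics/g2.png

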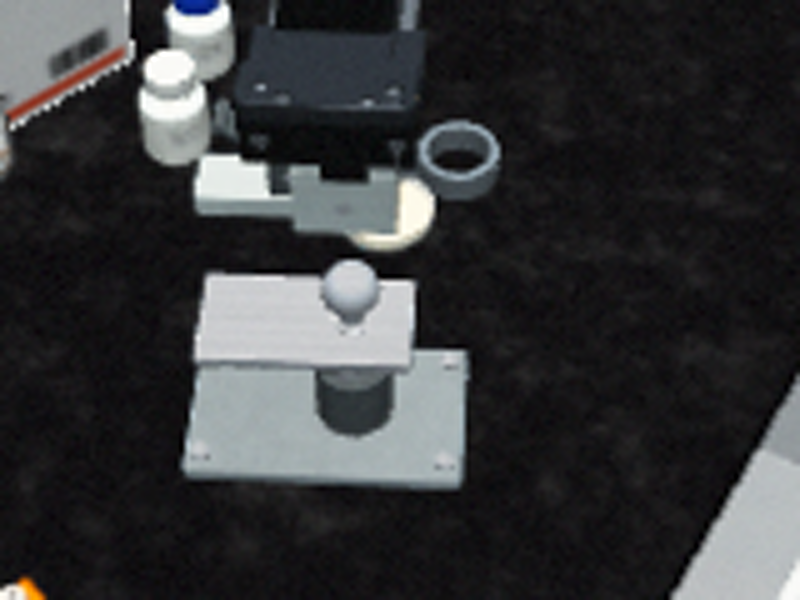

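The holder hangs above the ball. The lower edge of its near face runs from (293,231) to (398,234) in the crop, and the ball is at (351,287). Next I'll check the offset along the holder's x axis.

```bash
python3 - <<'E'
from h import *
c=viewer.camera('scene')
un=lambda p:(np.array(p,float)+.5)/5-.5+[230,180]
th=np.radians(27.4);x=np.array([np.cos(th),np.sin(th),0]);y=np.array([-x[1],x[0],0])
q=onz(c,un([[293,231],[398,234]]),.1769);t=onz(c,un([[291,166],[400,170]]),.1769+.0485)
for s in(q,t):
    d=s[0]-s[1];print(s.round(4),np.linalg.norm(d),np.degrees(np.arctan2(d[1],d[0])),'origin',(s.mean(0)-.022*y).round(4))
org=(q.mean(0)+t.mean(0))/2-.022*y
tcp=status.get_obs()['position']
print('org-tcp in coupler x,y',(org-tcp)@x,(org-tcp)@y)
for zb in(.103,.107,.11,.115):
    b=onz(c,un([[351,287]]),zb)[0];print(zb,b.round(4),'ball-tcp x,y',(b-tcp)@x,(b-tcp)@y,'ball-org x,y',(b-org)@x,(b-org)@y)
P=onz(c,un([[207,274],[416,282],[411,367],[194,364]]),.0856);d=[P[0]-P[1],P[3]-P[2]]
print([np.degrees(np.arctan2(v[1],v[0])) for v in d])
E
```

```text
[[0.5026 0.1257 0.1769]
 [0.4581 0.1018 0.1769]] 0.050454720040984044 28.26289854265014 origin [0.4905 0.0942 0.1769]
[[0.4998 0.128  0.2254]
 [0.455  0.1046 0.2254]] 0.05049639234503549 27.55224840015306 origin [0.4875 0.0968 0.2254]
org-tcp in coupler x,y -0.0015042487475318592 0.0035706137929402827
0.103 [0.4948 0.0886 0.103 ] ball-tcp x,y 0.00045609732932343737 -0.005261415229501071 ball-org x,y 0.001960346076855297 -0.008832029022441353
0.107 [0.4929 0.0914 0.107 ] ball-tcp x,y 0.00010403256715351328 -0.0018493550789343107 ball-org x,y 0.0016082813146853726 -0.005419968871874593
0.11 [0.4915 0.0936 0.11  ] ball-tcp x,y -0.0001600160044738909 0.0007096900339908644 ball-org x,y 0.0013442327430579681 -0.0028609237589494185
0.115 [0.4892 0.0972 0.115 ] ball-tcp x,y -0.0006000969571862344 0.004974765222199282 ball-org x,y 0.0009041517903456248 0.0014041514292589998
[np.float64(27.598183282031986), np.float64(29.488019104973827)]
```

arm_command(delta_rot=[[0,0,0],[0,0,0],[0,0,0],[0,0,0],[0,0,0],[0,0,0],[0,0,0],[0,0,0]], delta_pos=[[0.0007,0,0.01],[0.0007,0,0.021],[0.0007,0,0.03],[0.0007,0,0.037],[0.0007,0,0.042],[0.0007,0,0.045],[0.0007,0,0.045],[0.0007,0,0.045]], gripper=[0.6,0.6,0.6,0.6,0.6,0.6,0.6,0.6])

```text
time: 5.65
position: [0.4928, 0.0944, 0.1444]
tool_rot: [0.972, 0.236, 0.0, 0.0]
ft_force: [-0.7, 0.9, -3.5]
grip_width: 0.0431
grip_force: 55.0
```

arm_command(delta_rot=[[0,0,0],[0,0,0],[0,0,0],[0,0,0]], delta_pos=[[0,0,0.001],[0,0,0.002],[0,0,0.003],[0,0,0.003]], gripper=[0.6,0.6,0.6,0.6])

```text
time: 5.98
position: [0.4926, 0.0945, 0.1415]
tool_rot: [0.972, 0.236, 0.0, 0.0]
ft_force: [-0.6, -0.0, -3.5]
grip_width: 0.0426
grip_force: 55.0
```

arm_command(delta_rot=[[0,0,0],[0,0,0],[0,0,0],[0,0,0]], delta_pos=[[0,0,0.001],[0,0,0.002],[0,0,0.003],[0,0,0.003]], gripper=[0.6,0.6,0.6,0.6])

```text
time: 6.32
position: [0.4924, 0.0945, 0.1382]
tool_rot: [0.972, 0.236, -0.0, -0.0]
ft_force: [-0.2, -0.4, -4.2]
grip_width: 0.0428
grip_force: 55.0
```

arm_command(delta_rot=[[0,0,0],[0,0,0],[0,0,0],[0,0,0]], delta_pos=[[0,0,0.001],[0,0,0.002],[0,0,0.003],[0,0,0.003]], gripper=[0.6,0.6,0.6,0.6])

```text
time: 6.65
position: [0.4924, 0.0944, 0.1352]
tool_rot: [0.972, 0.236, -0.0, -0.0]
ft_force: [-0.1, -0.2, -3.7]
grip_width: 0.043
grip_force: 55.0
```

arm_command(delta_rot=[[0,0,0],[0,0,0],[0,0,0],[0,0,0]], delta_pos=[[0,0,0.001],[0,0,0.002],[0,0,0.003],[0,0,0.003]], gripper=[0.6,0.6,0.6,0.6])

```text
time: 6.98
position: [0.4924, 0.0945, 0.1322]
tool_rot: [0.972, 0.236, -0.0, -0.0]
ft_force: [0.1, 0.6, -3.8]
grip_width: 0.043
grip_force: 55.0
```

arm_command(delta_rot=[[0,0,0],[0,0,0],[0,0,0],[0,0,0]], delta_pos=[[0,0,0.001],[0,0,0.002],[0,0,0.003],[0,0,0.003]], gripper=[0.6,0.6,0.6,0.6])

```text
time: 7.32
position: [0.4924, 0.0945, 0.1292]
tool_rot: [0.972, 0.236, -0.0, -0.0]
ft_force: [-0.2, 0.4, -4.6]
grip_width: 0.0428
grip_force: 55.0
```

arm_command(delta_rot=[[0,0,0],[0,0,0],[0,0,0],[0,0,0]], delta_pos=[[0,0,0.001],[0,0,0.002],[0,0,0.003],[0,0,0.003]], gripper=[0.6,0.6,0.6,0.6])

```text
time: 7.65
position: [0.4924, 0.0944, 0.1262]
tool_rot: [0.972, 0.236, -0.0, -0.0]
ft_force: [0.3, 0.2, -4.1]
grip_width: 0.0427
grip_force: 55.0
```

arm_command(delta_rot=[[0,0,0],[0,0,0],[0,0,0],[0,0,0]], delta_pos=[[0,0,0.001],[0,0,0.002],[0,0,0.003],[0,0,0.003]], gripper=[0.6,0.6,0.6,0.6])

```text
time: 7.98
position: [0.4924, 0.0944, 0.1232]
tool_rot: [0.972, 0.236, -0.0, -0.0]
ft_force: [-0.2, 0.4, -3.0]
grip_width: 0.0431
grip_force: 55.0
```

arm_command(delta_rot=[[0,0,0],[0,0,0],[0,0,0],[0,0,0]], delta_pos=[[0,0,0.001],[0,0,0.002],[0,0,0.003],[0,0,0.003]], gripper=[0.6,0.6,0.6,0.6])

```text
time: 8.32
position: [0.4924, 0.0944, 0.1202]
tool_rot: [0.972, 0.236, -0.0, -0.0]
ft_force: [0.5, 0.5, -4.1]
grip_width: 0.043
grip_force: 55.0
```

arm_command(delta_rot=[[0,0,0],[0,0,0],[0,0,0],[0,0,0]], delta_pos=[[0,0,0.001],[0,0,0.002],[0,0,0.003],[0,0,0.003]], gripper=[0.6,0.6,0.6,0.6])

```text
time: 8.65
position: [0.4924, 0.0944, 0.1172]
tool_rot: [0.972, 0.236, -0.0, -0.0]
ft_force: [-1.2, -0.3, -4.5]
grip_width: 0.0433
grip_force: 55.0
```

arm_command(delta_rot=[[0,0,0],[0,0,0],[0,0,0],[0,0,0]], delta_pos=[[0,0,0.001],[0,0,0.002],[0,0,0.003],[0,0,0.003]], gripper=[0.6,0.6,0.6,0.6])

```text
time: 8.98
position: [0.4929, 0.0943, 0.1145]
tool_rot: [0.972, 0.236, 0.0, 0.0]
ft_force: [0.2, -0.1, -1.9]
grip_width: 0.043
grip_force: 55.0
```

arm_command(delta_rot=[[0,0,0],[0,0,0],[0,0,0],[0,0,0]], delta_pos=[[0,0,0.001],[0,0,0.002],[0,0,0.002],[0,0,0.002]], gripper=[0.6,0.6,0.6,0.6])

```text
time: 9.32
position: [0.4931, 0.0944, 0.113]
tool_rot: [0.972, 0.236, 0.001, 0.0]
ft_force: [-0.5, -1.0, 4.0]
grip_width: 0.0427
grip_force: 55.0
```

arm_command(delta_rot=[[0,0,0],[0,0,0],[0,0,0]], delta_pos=[[0,0,0.001],[0,0,0.002],[0,0,0.002]], gripper=[0.6,0.6,0.6])

```text
time: 9.57
position: [0.4934, 0.0944, 0.1114]
tool_rot: [0.972, 0.236, 0.001, 0.0]
ft_force: [-1.2, 0.1, 9.0]
grip_width: 0.0431
grip_force: 55.0
```

arm_command(delta_rot=[[0,0,0],[0,0,0],[0,0,0]], delta_pos=[[0,0,0.001],[0,0,0.001],[0,0,0.001]], gripper=[0.6,0.6,0.6])

```text
time: 9.82
position: [0.4938, 0.0946, 0.1103]
tool_rot: [0.972, 0.236, 0.001, 0.0]
ft_force: [0.3, 0.2, 4.4]
grip_width: 0.0427
grip_force: 55.0
```

arm_command(delta_rot=[[0,0,0],[0,0,0],[0,0,0]], delta_pos=[[0.0005,0,0.001],[0.0005,0,0.002],[0.0005,0,0.002]], gripper=[0.6,0.6,0.6])

```text
time: 10.07
position: [0.4941, 0.0947, 0.1086]
tool_rot: [0.972, 0.236, 0.001, 0.0]
ft_force: [-1.7, 0.5, 10.1]
grip_width: 0.0427
grip_force: 55.0
```

arm_command(delta_rot=[[0,0,0],[0,0,0],[0,0,0]], delta_pos=[[0,0,0.001],[0,0,0.001],[0,0,0.001]], gripper=[0.6,0.6,0.6])

```text
time: 10.32
position: [0.4937, 0.0947, 0.1072]
tool_rot: [0.972, 0.236, 0.001, 0.0]
ft_force: [0.1, 0.1, 4.2]
grip_width: 0.0427
grip_force: 55.0
```

arm_command(delta_rot=[[0,0,0],[0,0,0],[0,0,0]], delta_pos=[[0,0,0.001],[0,0,0.001],[0,0,0.001]], gripper=[0.6,0.6,0.6])

```text
time: 10.57
position: [0.4936, 0.0947, 0.1056]
tool_rot: [0.972, 0.236, 0.001, 0.0]
ft_force: [0.3, 0.6, 1.6]
grip_width: 0.0426
grip_force: 55.0
```

arm_command(delta_rot=[[0,0,0],[0,0,0],[0,0,0]], delta_pos=[[0,0,0.001],[0,0,0.002],[0,0,0.002]], gripper=[0.6,0.6,0.6])

```text
time: 10.82
position: [0.4932, 0.0947, 0.1029]
tool_rot: [0.972, 0.236, 0.0, -0.0]
ft_force: [2.0, 1.1, -4.3]
grip_width: 0.0432
grip_force: 55.0
```

arm_command(delta_rot=[[0,0,0],[0,0,0],[0,0,0]], delta_pos=[[0,0,0.001],[0,0,0.0015],[0,0,0.0015]], gripper=[0.6,0.6,0.6])

```text
time: 11.07
position: [0.4932, 0.0946, 0.1015]
tool_rot: [0.972, 0.236, -0.0, -0.0]
ft_force: [1.4, -0.1, -2.4]
grip_width: 0.0424
grip_force: 55.0
```

arm_command(delta_rot=[[0,0,0],[0,0,0],[0,0,0]], delta_pos=[[0,0,0.001],[0,0,0.001],[0,0,0.001]], gripper=[0.6,0.6,0.6])

```text
time: 11.32
position: [0.493, 0.0947, 0.1004]
tool_rot: [0.972, 0.236, -0.0, -0.0]
ft_force: [2.7, -0.2, -7.5]
grip_width: 0.0429
grip_force: 55.0
```

arm_command(delta_rot=[[0,0,0],[0,0,0],[0,0,0]], delta_pos=[[0,0,0.001],[0,0,0.001],[0,0,0.001]], gripper=[0.6,0.6,0.6])

```text
time: 11.57
position: [0.493, 0.0947, 0.0998]
tool_rot: [0.972, 0.236, -0.0, -0.0]
ft_force: [3.4, 0.1, -6.4]
grip_width: 0.0428
grip_force: 55.0
```

arm_command(delta_rot=[[0,0,0],[0,0,0],[0,0,0]], delta_pos=[[0,0,0.001],[0,0,0.001],[0,0,0.001]], gripper=[0.6,0.6,0.6])

```text
time: 11.82
position: [0.493, 0.0946, 0.099]
tool_rot: [0.972, 0.236, -0.0, 0.0]
ft_force: [1.5, -1.1, -3.8]
grip_width: 0.0426
grip_force: 55.0
```

arm_command(delta_rot=[[0,0,0],[0,0,0],[0,0,0]], delta_pos=[[0,0,0.001],[0,0,0.001],[0,0,0.001]], gripper=[0.6,0.6,0.6])

```text
time: 12.07
position: [0.493, 0.0946, 0.0983]
tool_rot: [0.972, 0.236, 0.0, 0.0]
ft_force: [0.5, -1.4, 1.3]
grip_width: 0.0427
grip_force: 55.0
```

arm_command(delta_rot=[[0,0,0],[0,0,0],[0,0,0],[0,0,0]], delta_pos=[[0,0,0.001],[0,0,0.0015],[0,0,0.0015],[0,0,0.0015]], gripper=[0.6,0.6,0.6,0.6])

```text
time: 12.4
position: [0.4931, 0.0946, 0.0973]
tool_rot: [0.972, 0.236, 0.0, 0.0]
ft_force: [-0.5, -1.3, 7.5]
grip_width: 0.0426
grip_force: 55.0
```

arm_command(delta_rot=[[0,0,0],[0,0,0],[0,0,0]], delta_pos=[[0,0,0.001],[0,0,0.001],[0,0,0.001]], gripper=[0.6,0.6,0.6])

```text
time: 12.65
position: [0.4931, 0.0946, 0.0968]
tool_rot: [0.972, 0.236, 0.0, 0.0]
ft_force: [-1.9, -1.5, 10.9]
grip_width: 0.0429
grip_force: 55.0
```

```bash
python3 - <<'E'
from h import *
o=status.get_obs();print(o['position'],o['ft_force'],o['moment'])
a=viewer.camera('scene')['pixels'];cv2.imwrite('pics/s3.png',a)
cv2.imwrite('pics/g3.png',cv2.resize(a[195:285,250:370],(800,600),interpolation=cv2.INTER_CUBIC))
E
```

```text
[0.49308962 0.09457698 0.09679572] [-1.91793243 -1.53829974 10.94539352] [-0.16505742  0.3729961  -0.03802741]
```

View pics/g3.png

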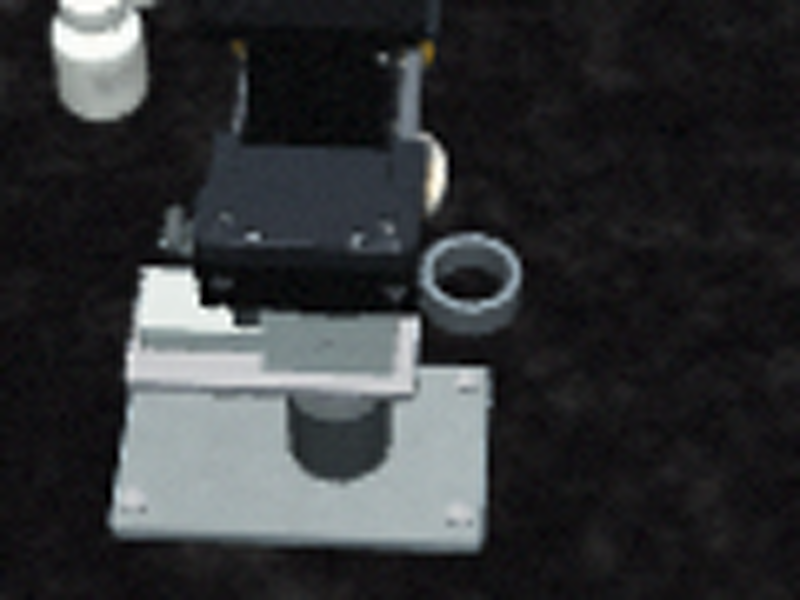

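The holder sits flat on the plate: its underside edge meets the plate along crop (262–400, 370) with no gap, and the tongue lies over the long end. I'll push a little firmer, ease off and open.

arm_command(delta_rot=[[0,0,0],[0,0,0],[0,0,0],[0,0,0]], delta_pos=[[0,0,0.0007],[0,0,0.0014],[0,0,0.0014],[0,0,0.0014]], gripper=[0.6,0.6,0.6,0.6])

```text
time: 13.03
position: [0.4931, 0.0946, 0.096]
tool_rot: [0.972, 0.236, 0.0, 0.0]
ft_force: [-2.5, -1.6, 16.4]
grip_width: 0.043
grip_force: 55.0
```

arm_command(delta_rot=[[0,0,0],[0,0,0],[0,0,0],[0,0,0]], delta_pos=[[0,0,-0.001],[0,0,-0.002],[0,0,-0.003],[0,0,-0.003]], gripper=[0.6,0.6,0.6,0.6])

```text
time: 13.37
position: [0.4931, 0.0946, 0.0978]
tool_rot: [0.972, 0.236, 0.0, 0.0]
ft_force: [0.6, -2.0, 5.6]
grip_width: 0.043
grip_force: 55.0
```

arm_command(delta_rot=[[0,0,0],[0,0,0],[0,0,0],[0,0,0],[0,0,0],[0,0,0],[0,0,0],[0,0,0],[0,0,0]], delta_pos=[[0,0,-0.001],[0,0,-0.0015],[0,0,-0.0015],[0,0,-0.0015],[0,0,-0.0015],[0,0,-0.0015],[0,0,-0.0015],[0,0,-0.0015],[0,0,-0.0015]], gripper=[0.6,0.6,0.6,0.2,-0.3,-0.7,-1,-1,-1])

```text
time: 14.12
position: [0.4927, 0.0949, 0.0984]
tool_rot: [0.972, 0.236, -0.0, -0.0]
ft_force: [0.7, 0.0, -0.0]
grip_width: 0.0684
grip_force: 0.0
```

arm_command(delta_rot=[[0,0,0],[0,0,0],[0,0,0],[0,0,0],[0,0,0],[0,0,0],[0,0,0],[0,0,0],[0,0,0],[0,0,0],[0,0,0],[0,0,0]], delta_pos=[[0,0,-0.01],[0,0,-0.03],[0,0,-0.05],[0,0,-0.07],[0,0,-0.09],[0,0,-0.1],[-0.03,0.0,-0.12],[-0.06,0.03,-0.12],[-0.08,0.07,-0.12],[-0.08,0.11,-0.12],[-0.08,0.15,-0.12],[-0.08,0.18,-0.12]], gripper=[-1,-1,-1,-1,-1,-1,-1,-0.5,0,0.5,1,1])

```text
time: 15.12
position: [0.5058, -0.1052, 0.219]
tool_rot: [0.972, 0.235, 0.001, 0.001]
ft_force: [1.3, -0.3, -0.1]
grip_width: 0.062
grip_force: 0.0
```

```bash
python3 - <<'E'
from h import *
o=status.get_obs();print(o['position'],o['ft_force'])
a=viewer.camera('scene')['pixels'];cv2.imwrite('pics/s4.png',a)
b=viewer.camera('top')['pixels'];cv2.imwrite('pics/t4.png',b)
cv2.imwrite('pics/g4.png',np.hstack([cv2.resize(a[195:285,260:350],(400,400),interpolation=cv2.INTER_CUBIC),cv2.resize(b[175:265,170:260],(400,400),interpolation=cv2.INTER_CUBIC)]))
E
```

```text
[ 0.50581758 -0.10519119  0.21903283] [ 1.2952682  -0.31627074 -0.14165511]
```

View pics/g4.png

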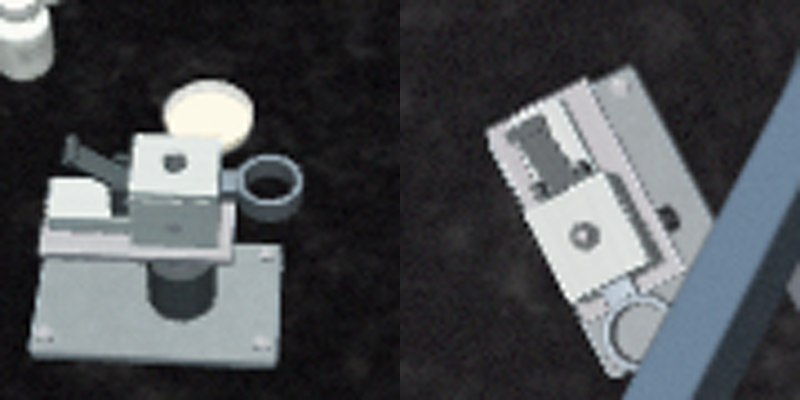

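The holder is seated and aligned, with the lever raised over the long end (left in the scene view, upper left in the top view). Moving the closed fingers over the lever pad.

arm_command(delta_rot=[[0,0,0],[0,0,0],[0,0,0],[0,0,0],[0,0,0],[0,0,0],[0,0,0],[0,0,0],[0,0,0],[0,0,0],[0,0,0],[0,0,0]], delta_pos=[[0.01,-0.013,0],[0.03,-0.039,0],[0.05,-0.065,0],[0.07,-0.091,0],[0.09,-0.117,0],[0.11,-0.143,0],[0.125,-0.163,0],[0.135,-0.175,0.01],[0.1385,-0.18,0.025],[0.1385,-0.18,0.04],[0.1385,-0.18,0.048],[0.1385,-0.18,0.048]], gripper=[1,1,1,1,1,1,1,1,1,1,1,1], grip_force=20)

```text
time: 16.22
position: [0.5424, 0.1222, 0.1685]
tool_rot: [0.972, 0.237, -0.003, -0.001]
ft_force: [-0.2, -0.2, 0.1]
grip_width: 0.0002
grip_force: 0.0
```

```bash
python3 - <<'E'
from h import *
o=status.get_obs();print(o['position'],o['ft_force'],o['grip_width'])
a=viewer.camera('scene')['pixels'];cv2.imwrite('pics/s5.png',a)
cv2.imwrite('pics/g5.png',cv2.resize(a[170:275,250:350],(500,525),interpolation=cv2.INTER_CUBIC))
E
```

```text
[0.54236334 0.1221762  0.16849642] [-0.19066481 -0.24852026  0.10325116] 0.00023678043788532006
```

View pics/g5.png

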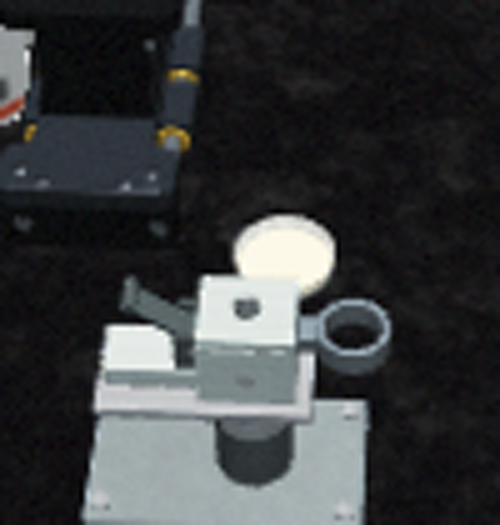

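The closed fingers are above the raised lever, whose end is at crop (130,292), and the block is undisturbed. Pressing down in steps.

arm_command(delta_rot=[[0,0,0],[0,0,0],[0,0,0],[0,0,0],[0,0,0]], delta_pos=[[0,0,0.005],[0,0,0.011],[0,0,0.016],[0,0,0.02],[0,0,0.02]], gripper=[1,1,1,1,1])

```text
time: 16.68
position: [0.5443, 0.1213, 0.1497]
tool_rot: [0.972, 0.236, -0.001, -0.0]
ft_force: [-0.3, -0.8, 0.5]
grip_width: 0.0006
grip_force: 0.0
```

arm_command(delta_rot=[[0,0,0],[0,0,0],[0,0,0],[0,0,0],[0,0,0]], delta_pos=[[0,0,0.002],[0,0,0.004],[0,0,0.006],[0,0,0.008],[0,0,0.008]], gripper=[1,1,1,1,1])

```text
time: 17.1
position: [0.5447, 0.1215, 0.1422]
tool_rot: [0.972, 0.236, -0.0, -0.0]
ft_force: [-0.0, 0.2, -0.3]
grip_width: 0.0003
grip_force: 0.0
```

arm_command(delta_rot=[[0,0,0],[0,0,0],[0,0,0],[0,0,0],[0,0,0]], delta_pos=[[0,0,0.002],[0,0,0.004],[0,0,0.006],[0,0,0.008],[0,0,0.008]], gripper=[1,1,1,1,1])

```text
time: 17.52
position: [0.5446, 0.1215, 0.1341]
tool_rot: [0.972, 0.236, -0.0, -0.0]
ft_force: [0.0, -0.6, 0.1]
grip_width: 0.0006
grip_force: 0.0
```

```bash
python3 - <<'E'
from h import *
c=viewer.camera('scene');a=c['pixels'];cv2.imwrite('pics/s6.png',a)
print(proj(c,[status.get_obs()['position']]),status.get_obs()['ft_force'])
cv2.imwrite('pics/g6.png',cv2.resize(a[170:275,250:350],(700,735))[:600])
E
```

```text
[[275.72806047 229.81019546]] [0.3312137  0.00806562 0.10168998]
```

View pics/g6.png

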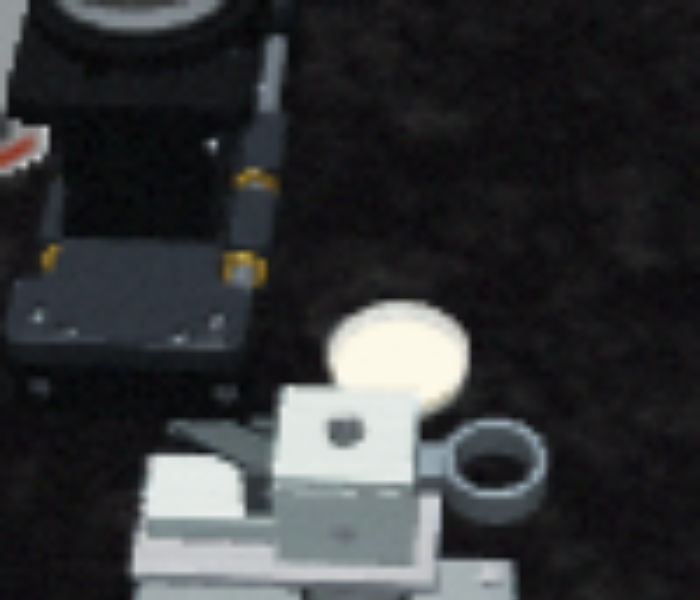

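The lever end has gone down, from crop row 292/5 to 428/7 (about 3 px), so the fingers are pressing it. Continuing.

arm_command(delta_rot=[[0,0,0],[0,0,0],[0,0,0],[0,0,0]], delta_pos=[[0,0,0.002],[0,0,0.004],[0,0,0.006],[0,0,0.008]], gripper=[1,1,1,1])

```text
time: 17.9
position: [0.545, 0.1215, 0.1263]
tool_rot: [0.972, 0.236, -0.0, -0.0]
ft_force: [0.5, -0.3, 0.2]
grip_width: 0.0004
grip_force: 0.0
```

arm_command(delta_rot=[[0,0,0],[0,0,0],[0,0,0]], delta_pos=[[0,0,0.002],[0,0,0.004],[0,0,0.005]], gripper=[1,1,1])

```text
time: 18.15
position: [0.5448, 0.1215, 0.1212]
tool_rot: [0.972, 0.236, -0.0, -0.0]
ft_force: [-0.5, 0.9, -0.4]
grip_width: 0.0005
grip_force: 0.0
```

arm_command(delta_rot=[[0,0,0],[0,0,0],[0,0,0]], delta_pos=[[0,0,0.001],[0,0,0.002],[0,0,0.003]], gripper=[1,1,1])

```text
time: 18.4
position: [0.5451, 0.1215, 0.1185]
tool_rot: [0.972, 0.236, 0.0, 0.0]
ft_force: [-0.7, 0.6, 0.7]
grip_width: 0.001
grip_force: 0.0
```

```bash
python3 - <<'E'
from h import *
a=viewer.camera('scene');cv2.imwrite('pics/s7.png',a['pixels'])
o=status.get_obs()['position'];print(o,proj(a,[o]))
for n in 's4','s5','s6','s7':
    g=cv2.cvtColor(cv2.imread(f'pics/{n}.png'),cv2.COLOR_BGR2GRAY)[222:248,264:298]
    print(n);print('\n'.join(''.join(' .:-=+*#%@'[min(9,v//24)] for v in r) for r in g))
E
```

```text
[0.54490094 0.1215259  0.11831325] [[276.08767274 233.96354473]]
s4
                                :#
                                .+
                               ..=
           :-.           .+@######
          .==:  ...   .  :#@@@@@@@
          .==:..  .      :#@@@@@@@
          :==-=:.        -@@@@@@@@
          :==-==--   ....-@@@@@@@%
          :=--=====:.:-=-=@@@@@@%=
         .-:-=======--.::+@@@@@@%=
           ..:=========--+@@@@@@%-
             ..-=========#@@@@@@@#
        ...... ..-=======%@@@@@@@@
      .*@@@@@@@@%+:-=====%@@@@@@@@
      :#@@@@@@@@@@@+:---+@@@@@@@@@
      .#@@@@@@@@@@@@+---=@@@@@@@@@
.     :%@@@@@@@@@@@@+:::-****##%%%
     .-@@@@@@@@@@@@@#:::-#****++++
   ...*@@@@@@@@@@@@@#:::=+++******
 .....=@@@@@@@@@@@@@#:::-+++++++++
.... :#@@@@@@@@@@@@@@::::+++++++++
......+@@@@@@@@@@@@@@==-=+++++++++
.....:*++++*++********###*++++++++
   ..-*+++++++++++++++++++++++++++
.   .*%++++++++++++++++++++++++++=
    .*%%%%%%*****##*****+*++++++++
s5
                                :#
                                .+
                               ..=
           :-.
[... 1916 characters left out ...]

                         -@@@@@@@@
                      ...-@@@@@@@%
                 :.:  .===@@@@@@%=
                 .:-  .::+@@@@@@%=
                  .   .--*@@@@@@@-
                  .   .==#@@@@@@@#
        ......    .  .-==%@@@@@@@@
      .*@@@@@@@@%+:-=====%@@@@@@@@
      :#@@@@@@@@@@@+:-=-+@@@@@@@@@
      .#@@@@@@@@@@@@+---=@@@@@@@@@
      :%@@@@@@@@@@@@+::::****##%%%
     .-@@@@@@@@@@@@@#:::-#****++++
 . ..:*@@@@@@@@@@@@@#::-=+++******
 .....=@@@@@@@@@@@@@#:::-+++++++++
 ... :#@@@@@@@@@@@@@@::::+++++++++
......+@@@@@@@@@@@@@@====+++++++++
.....:*++++++********####*++++++++
   ..-*+++++++++++++++++++++++++++
    .*%++++++++++++++++++++++++++=
    .*%%%%%%*****##*****+*++++++++
```

```bash
python3 - <<'E'
from h import *
s=viewer.camera('scene');t=viewer.camera('top');cv2.imwrite('pics/t7.png',t['pixels'])
th=np.radians(27.4);M=np.array([[np.cos(th),np.sin(th),0],[-np.sin(th),np.cos(th),0],[0,0,1]])
pin,e=tri(t,(211.2,227.7),s,(299,230.5));print('pin',pin,e)
le,e=tri(t,(198.3,201),s,(275.5,227.5));print('lever end',le,e)
tcp=status.get_obs()['position'];print('end-pin',M@(le-pin),'tcp-pin',M@(tcp-pin))
O=np.array([.4935,.0945,.0865])
for n,p in dict(pin=[0,0,.0485],padup=[.0557,0,.053],paddn=[.063,0,.031],tongue_y=[.074,.015,.016],tongue_=[.074,-.015,.016]).items(): print(n,proj(s,[O+M.T@p]),proj(t,[O+M.T@p]))
print('tip corners',proj(s,[tcp+M.T@[a,b,0] for a in(-.0095,.0095) for b in(-.015,.015)]))
for n in 't4','t7':
    g=cv2.cvtColor(cv2.imread(f'pics/{n}.png'),cv2.COLOR_BGR2GRAY)[192:236,184:228]
    print(n);print('\n'.join(''.join(' .:-=+*#%@'[min(9,v//24)] for v in r) for r in g))
E
```

```text
pin [0.49409257 0.0948736  0.13505942] 0.002906709673889017
lever end [0.55006411 0.12048138 0.13989432] 0.0072233849818321445
end-pin [ 0.06147709 -0.00302311  0.0048349 ] tcp-pin [ 0.05745138  0.0002299  -0.01656686]
pin [[298.70625888 230.42779397]] [[211.68696317 228.57171145]]
padup [[276.51578678 228.33730223]] [[199.29899652 205.78181325]]
paddn [[274.19829754 233.99332582]] [[200.06599087 203.67217843]]
tongue_y [[269.58050929 242.14696498]] [[193.29545054 203.07955009]]
tongue_ [[271.06723238 233.25323206]] [[205.34121557 196.78390848]]
tip corners [[280.42191016 229.6359543 ]
 [279.1092095  238.56381011]
 [273.06666122 229.33527792]
 [271.6032012  238.2491685 ]]
t4
.................. .......:=:.:-=*###*#=....
........................:=+%=-=*##%%%***-...
......................:=+%%%*#*#*#%%#***=:..
..... ..............:-+%%%%%%+*######**#*-..
.......... ..... .:-+#%%%%%%%****#######*=:.
................:=+%%%*#%%%%%%+**##*####**-.
..............:++@%@@@++#%%%%%***####*###*+:
.............=+@%%@@@@%*#%%%%%%+*##*##*#***-
...........-=@%@@#%@@@@*+#%%%%%***###**#***+
.........:-
[... 2846 characters left out ...]
@@@@@@@@@@@@@@@@+==+%%%+*
:::::.....::.-#%%@@@@@@@@@@@@@@@@@@#*==#%%#*
:::::......::=%@@@@@@@@@@@@@@@@@@@@@+==+#%%+
:::.:......::.@@@@@@@@@@@@@@@@@@@@@@%*=-#%%%
:::::......:..#@@@@@@@@@@@@%%@@@@@@@@*==+#%%
:::::......:...%@@@@@@@@@#*=+#%@@@@@@@+=-+%%
::::...........+@@@@@@@@%+++==*%@@@@@@#==+#%
::::..........:.%@@@@@@@*+#%==+%@@@@@@@+==+#
::::..........::+@@@@@@@**#%==+@@@@@@@@#==+#
::::.........:::.%@@@@@@#++*==+@@@@@@@@@+-=+
::::...........::+@@@@@@@*++=*@@@@@@@@@@*=-=
:::.............:.%@@@@@@@%##@@@@@@@@@@@@+-=
:::..........:....=@@@@@@@@@@@@@@@@@@@@@@*=-
:.:................%@@@@@@@@@@@@@@@@@@@@@#+=
:::.......:........=@@@@@@@@@@@@@@@@@@@@@+==
:::........::::.....%@@@@@@@@@@@@@@@@@#===**
```

Both views put the tip right over the pad, but no force is felt and the tongue is still unshaded, so the lever has hardly moved. I'll keep going down in small steps by feel.

arm_command(delta_rot=[[0,0,0],[0,0,0],[0,0,0]], delta_pos=[[0,0,0.001],[0,0,0.002],[0,0,0.002]], gripper=[1,1,1])

```text
time: 18.8
position: [0.5449, 0.1215, 0.1164]
tool_rot: [0.972, 0.236, -0.0, -0.0]
ft_force: [0.3, 0.6, 0.3]
grip_width: 0.0002
grip_force: 0.0
```

arm_command(delta_rot=[[0,0,0],[0,0,0],[0,0,0]], delta_pos=[[0,0,0.001],[0,0,0.002],[0,0,0.002]], gripper=[1,1,1])

```text
time: 19.05
position: [0.5449, 0.1215, 0.1144]
tool_rot: [0.972, 0.236, -0.0, -0.0]
ft_force: [0.6, 0.6, 0.2]
grip_width: 0.0004
grip_force: 0.0
```

```bash
python3 - <<'E'
from h import *
a=viewer.camera('scene');cv2.imwrite('pics/s8.png',a['pixels'])
o=status.get_obs();print(o['position'],o['ft_force'],o['moment'])
for n in 's8',:
    g=cv2.cvtColor(cv2.imread(f'pics/{n}.png'),cv2.COLOR_BGR2GRAY)[222:248,264:298]
    g=cv2.convertScaleAbs(g,alpha=2)
    print(n);print('\n'.join(''.join(' .:-=+*#%@'[min(9,v//24)] for v in r) for r in g))
E
```

```text
[0.54491316 0.12152062 0.11441323] [-0.37658109 -0.19479488 -0.64289961] [-0.00871987 -0.03287306 -0.01858717]
s8
===============+@@===-..........+@
===========-====++-==-..........:@
===========#@*=+++===:.........::%
===++++*+**#%*+**#%=-:...:@@@@@@@@
:::::::::::::::::-:::....+@@@@@@@@
.:...:::::.:::::::.::...:=@@@@@@@@
...........:::...:.:.....#@@@@@@@@
.. ... .  .. ....... .:--#@@@@@@@@
.  .  .... .. .. .  . -%%@@@@@@@@%
..  ... .....  . :--. :=+@@@@@@@@%
.. .... .  ......-==..:**@@@@@@@@*
 ... ......  ..  .-...:%@@@@@@@@@@
 ..  .    .   ..   . .-%@@@@@@@@@@
.......==== . .. ..:..-%@@@@@@@@@@
......=@@@@@@@@@@@@@-+##@@@@@@@@@@
......-@@@@@@@@@@@@@@***%@@@@@@@@@
:.....+@@@@@@@@@@@@@@===*@@@@@@@@@
:....:#@@@@@@@@@@@@@@===#@@@@@@@@@
.:.::-@@@@@@@@@@@@@@@==+@@@@@@@@@@
.:::::@@@@@@@@@@@@@@@===*@@@@@@@@@
..::.=@@@@@@@@@@@@@@@===+@@@@@@@@@
::.::-@@@@@@@@@@@@@@@%%%%@@@@@@@@@
.::::+@@@@@@@@@@@@@@@@@@@@@@@@@@@@
...::#@@@@@@@@@@@@@@@@@@@@@@@@@@@@
....-@@@@@@@@@@@@@@@@@@@@@@@@@@@@@
....-@@@@@@@@@@@@@@@@@@@@@@@@@@@@@
```

arm_command(delta_rot=[[0,0,0],[0,0,0],[0,0,0],[0,0,0],[0,0,0],[0,0,0]], delta_pos=[[0,0,-0.01],[0,0,-0.03],[0,0,-0.05],[0,0,-0.065],[0,0,-0.07],[0,0,-0.07]], gripper=[1,1,1,1,1,1])

```text
time: 19.6
position: [0.5463, 0.1216, 0.1866]
tool_rot: [0.972, 0.236, 0.002, 0.0]
ft_force: [0.1, 0.3, 0.3]
grip_width: 0.0002
grip_force: 0.0
```

```bash
python3 - <<'E'
from h import *
a=viewer.camera('scene');cv2.imwrite('pics/s9.png',a['pixels'])
o=status.get_obs();print(o['position'],o['ft_force'])
th=np.radians(27.4);M=np.array([[np.cos(th),np.sin(th),0],[-np.sin(th),np.cos(th),0],[0,0,1]])
print(proj(a,[o['position']+M.T@[x,y,z] for x,y,z in [(0,0,0),(0,.015,0),(0,0,-.07),(0,.095,-.07+.14)]]))
g=cv2.cvtColor(a['pixels'],cv2.COLOR_BGR2GRAY)[196:248,258:298]
g=cv2.convertScaleAbs(g,alpha=1.5)
print('\n'.join(''.join(' .:-=+*#%@'[min(9,v//24)] for v in r) for r in g))
E
```

```text
[0.54527689 0.12156354 0.18529502] [-0.86625643  0.05705039 -1.04585612]
[[274.23105619 215.7655756 ]
 [273.47492322 220.28743081]
 [276.03125915 234.6961581 ]
 [266.73917797 225.36184642]]
--------------------:-----......  ......
--------------------++---:... ..........
----------------:---##---:.... ...... . 
---------------==:--==---:.  .. . ......
---------:-:--+@*--===:--. ....  ..  ...
:.:::::::----==++===++=-:. . ......  ...
......................:... ....... .. ..
..........................  .  .   .. . 
......................... ..............
      .  .      .  . ...  ..............
          .               ..:::.........
          .      .  ...   ....:.. ......
            .       .-:-   .............
     ..   ..       ..---.  .............
.      .             ...   .............
    .      .              ..:...........
    .:::..                ..... ........
..  ..::.....   ................ ....:..
.............  ................  ...::..
.....................:......... .  .....
......................:.............::::
...............  .....:.............:::*
...... .
[... 521 characters left out ...]
@@*
  .  ...  ......+-=********=---#@@@@@@@*
   ....  .    ...::=*********+=%@@@@@@@=
...... .. ..........:=*******+*@@@@@@@@@
... ...   . ..:::::: .:=******#@@@@@@@@@
   ..   ....:@@@@@@@@@@#-=****#@@@@@@@@@
. .... .....:@@@@@@@@@@@@%-+**#@@@@@@@@@
... .  .. ..:@@@@@@@@@@@@@%+++*@@@@@@@@@
.  .........=@@@@@@@@@@@@@%---=@@@@@@@@@
.   ..... ..+@@@@@@@@@@@@@@---+@@@@@%%%%
.. .......::@@@@@@@@@@@@@@@--=*%%%@@@@@@
...........:#@@@@@@@@@@@@@@---=%%%%%%%%%
 ..........-@@@@@@@@@@@@@@@--:=%%%%%%%%%
 . ........:%@@@@@@@@@@@@@@**+*%%%%%%%%%
. .......::=@%%%%@%@@@@@@@@@@@@@%%%%%%%%
. .........+@%%%%%%%%%%%%%%%%%%%%%%%%%%#
.  .....  :@@%%%%%##%##%%%%%#%%%%%%%%%%#
....... ..:@@@@@@@@@@@@@@@@@@@%@%%%%%%%%
```

```bash
python3 - <<'E'
from h import *
a=cv2.imread('pics/s9.png');b=viewer.camera('top')['pixels'];c=cv2.imread('pics/s8.png')
f=lambda i:cv2.resize((255*(i/255.)**.45).astype(np.uint8),(400,300),interpolation=cv2.INTER_CUBIC)
g2=cv2.imread('pics/s2.png')
cv2.imwrite('pics/g9.png',np.vstack([np.hstack([f(a[170:260,230:350]),f(b[160:250,150:270])]),np.hstack([f(c[170:260,230:350]),f(g2[170:260,240:360])])]))
E
```

```text
(no output)
```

View pics/g9.png

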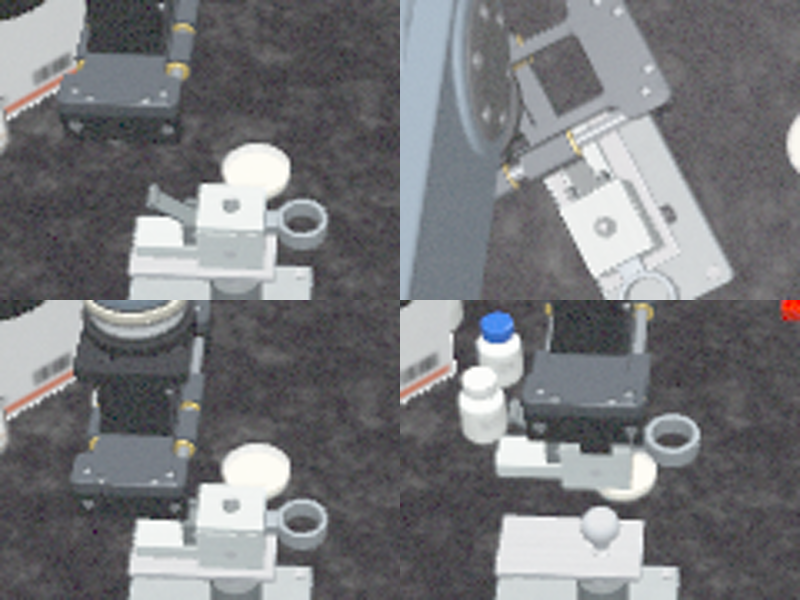

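The brightened view shows the gripper clearly. On the block, the fingers (crop x 583–612) overlap only its upper rim, so the real fingertips are about 25–30 mm higher than the reported TCP. In s8 the tips were therefore still above the lever. Sideways they are centred, so I'll go further down by feel.

arm_command(delta_rot=[[0,0,0],[0,0,0],[0,0,0],[0,0,0],[0,0,0],[0,0,0],[0,0,0]], delta_pos=[[0,0,0.01],[0,0,0.03],[0,0,0.05],[0,0,0.063],[0,0,0.068],[0,0,0.07],[0,0,0.07]], gripper=[1,1,1,1,1,1,1])

```text
time: 20.28
position: [0.5441, 0.1215, 0.1135]
tool_rot: [0.972, 0.236, -0.001, -0.0]
ft_force: [1.1, 0.3, -0.9]
grip_width: 0.0007
grip_force: 0.0
```

arm_command(delta_rot=[[0,0,0],[0,0,0],[0,0,0]], delta_pos=[[0,0,0.001],[0,0,0.002],[0,0,0.003]], gripper=[1,1,1])

```text
time: 20.53
position: [0.546, 0.1215, 0.1123]
tool_rot: [0.972, 0.236, 0.001, 0.0]
ft_force: [0.0, 0.1, 2.9]
grip_width: 0.0007
grip_force: 1.6
```

arm_command(delta_rot=[[0,0,0],[0,0,0],[0,0,0]], delta_pos=[[0,0,0.001],[0,0,0.002],[0,0,0.003]], gripper=[1,1,1])

```text
time: 20.78
position: [0.5472, 0.122, 0.11]
tool_rot: [0.972, 0.236, 0.003, 0.0]
ft_force: [0.2, 2.1, 5.4]
grip_width: 0.0006
grip_force: 3.1
```

arm_command(delta_rot=[[0,0,0],[0,0,0],[0,0,0]], delta_pos=[[0,0,0.001],[0,0,0.002],[0,0,0.003]], gripper=[1,1,1])

```text
time: 21.03
position: [0.5488, 0.1227, 0.1076]
tool_rot: [0.972, 0.236, 0.004, -0.0]
ft_force: [3.4, 4.2, 7.0]
grip_width: 0.0005
grip_force: 3.6
```

arm_command(delta_rot=[[0,0,0],[0,0,0],[0,0,0]], delta_pos=[[0.001,0,0.001],[0.002,0,0.002],[0.002,0,0.003]], gripper=[1,1,1])

```text
time: 21.28
position: [0.5505, 0.1236, 0.1045]
tool_rot: [0.972, 0.236, 0.004, -0.0]
ft_force: [2.4, 3.7, 6.5]
grip_width: 0.0005
grip_force: 3.3
```

arm_command(delta_rot=[[0,0,0],[0,0,0],[0,0,0]], delta_pos=[[0,0,0.001],[0,0,0.002],[0,0,0.003]], gripper=[1,1,1])

```text
time: 21.53
position: [0.5514, 0.1238, 0.1018]
tool_rot: [0.972, 0.236, 0.005, 0.0]
ft_force: [3.7, 3.9, 7.2]
grip_width: 0.0001
grip_force: 3.2
```

arm_command(delta_rot=[[0,0,0],[0,0,0],[0,0,0]], delta_pos=[[0,0,0.001],[0,0,0.002],[0,0,0.003]], gripper=[1,1,1])

```text
time: 21.78
position: [0.5514, 0.1234, 0.0987]
tool_rot: [0.972, 0.236, 0.005, 0.0]
ft_force: [2.2, 1.8, 5.1]
grip_width: 0.0005
grip_force: 2.8
```

arm_command(delta_rot=[[0,0,0],[0,0,0],[0,0,0]], delta_pos=[[0,0,0.001],[0,0,0.002],[0,0,0.003]], gripper=[1,1,1])

```text
time: 22.03
position: [0.5511, 0.1231, 0.0955]
tool_rot: [0.972, 0.236, 0.005, 0.0]
ft_force: [4.1, 1.2, 5.4]
grip_width: 0.0004
grip_force: 2.5
```

arm_command(delta_rot=[[0,0,0],[0,0,0],[0,0,0]], delta_pos=[[0,0,0.001],[0,0,0.002],[0,0,0.002]], gripper=[1,1,1])

```text
time: 22.28
position: [0.5484, 0.1224, 0.0922]
tool_rot: [0.972, 0.236, 0.002, 0.0]
ft_force: [2.7, 0.8, 4.1]
grip_width: 0.0006
grip_force: 2.2
```

arm_command(delta_rot=[[0,0,0],[0,0,0],[0,0,0]], delta_pos=[[0,0,0.001],[0,0,0.002],[0,0,0.002]], gripper=[1,1,1])

```text
time: 22.53
position: [0.5466, 0.1223, 0.0893]
tool_rot: [0.972, 0.236, -0.0, 0.0]
ft_force: [2.8, -0.0, 3.7]
grip_width: 0.0004
grip_force: 2.0
```

arm_command(delta_rot=[[0,0,0],[0,0,0],[0,0,0]], delta_pos=[[0,0,0.001],[0,0,0.002],[0,0,0.002]], gripper=[1,1,1])

```text
time: 22.78
position: [0.5467, 0.1223, 0.0877]
tool_rot: [0.972, 0.236, -0.0, 0.0]
ft_force: [2.4, 0.6, 6.7]
grip_width: 0.0
grip_force: 3.6
```

arm_command(delta_rot=[[0,0,0],[0,0,0],[0,0,0]], delta_pos=[[0,0,0.001],[0,0,0.002],[0,0,0.002]], gripper=[1,1,1])

```text
time: 23.03
position: [0.5469, 0.1223, 0.0865]
tool_rot: [0.972, 0.236, 0.0, 0.0]
ft_force: [0.9, -0.0, 12.0]
grip_width: 0.0005
grip_force: 6.2
```

```bash
python3 - <<'E'
from h import *
a=viewer.camera('scene');cv2.imwrite('pics/s10.png',a['pixels'])
o=status.get_obs();print(o['position'],o['ft_force'])
g=cv2.cvtColor(a['pixels'],cv2.COLOR_BGR2GRAY)[222:248,264:298]
g=cv2.convertScaleAbs(g,alpha=1.5)
print('\n'.join(''.join(' .:-=+*#%@'[min(9,v//24)] for v in r) for r in g))
E
```

```text
[0.54685154 0.12231601 0.08654574] [ 0.75201183 -0.54241621 12.25167025]
-----------------:=+##++. .... .-@
-----------------:=*#*=+.........%
-----------------:-##*--..  .....*
-------------------=**....:*-:-:-=
----------------------...-@@@@@@@@
----------------------. .=@@@@@@@@
---------------------- ..+@@@@@@@@
----------------::---:. .+@@@@@@@@
----------------%#---:+**#@@@@@@@@
-----------::---=*---::--#@@@@@@@*
----------:=#----=---:---%@@@@@@@*
====-=-----+%=-===--:.--*@@@@@@@@%
......:::::-======+:..=+#@@@@@@@@@
......................=+#@@@@@@@@@
......................=+%@@@@@@@@@
.          ......... .=*%@@@@@@@@@
         .   .     .  .-+@@@@@@@@@
          .     .::.  :-=%%%%%%%%%
       .   .    .---. .=###%@@@@%%
      . .        .:: .:-+%%%%%%%%%
 .                    ::=%%%%%%%%%
......-=-=-      .-  .:--%%%%%%#%%
...::=@@@@@@@@@@@@@@@@@@@@%%%%%%%%
.....=@%%%%%%%%%%%%%%%%%%%%%%%%%%%
.. .:%@#%%%%%%%%%%%%%%%%%%%%%%%%%%
....:@@@@@@@@%%@@@@%%%%%%@%%%%%%%%
```

arm_command(delta_rot=[[0,0,0],[0,0,0],[0,0,0],[0,0,0]], delta_pos=[[0,0,0.001],[0,0,0.002],[0,0,0.002],[0,0,0.002]], gripper=[1,1,1,1])

```text
time: 23.42
position: [0.547, 0.1223, 0.0854]
tool_rot: [0.972, 0.236, 0.0, 0.0]
ft_force: [0.5, 0.3, 16.2]
grip_width: 0.0007
grip_force: 8.4
```

arm_command(delta_rot=[[0,0,0],[0,0,0],[0,0,0],[0,0,0],[0,0,0],[0,0,0],[0,0,0],[0,0,0],[0,0,0],[0,0,0],[0,0,0],[0,0,0]], delta_pos=[[0,0,-0.004],[0,0,-0.01],[0,0,-0.03],[0,0,-0.05],[0,0,-0.075],[0,0,-0.1],[0,0.02,-0.12],[-0.02,0.05,-0.13],[-0.05,0.09,-0.13],[-0.08,0.13,-0.13],[-0.1,0.17,-0.13],[-0.1,0.2,-0.13]], gripper=[1,1,1,1,1,1,1,1,1,1,1,1])

```text
time: 24.42
position: [0.5421, -0.0951, 0.2117]
tool_rot: [0.972, 0.236, -0.005, -0.003]
ft_force: [0.7, 0.2, 0.0]
grip_width: 0.0004
grip_force: 0.0
```

```bash
python3 - <<'E'
from h import *
o=status.get_obs();print(o['position'],o['ft_force'])
for n,r,q in(('scene',slice(220,262),slice(262,332)),('top',slice(190,240),slice(184,240))):
    a=viewer.camera(n);cv2.imwrite(f'pics/{n}11.png',a['pixels'])
    g=cv2.cvtColor(a['pixels'],cv2.COLOR_BGR2GRAY)[r,q]
    print(n);print('\n'.join(''.join(' .:-=+*#%@'[min(9,v//24)] for v in w) for w in g))
E
```

```text
[ 0.54207419 -0.09509118  0.21173777] [0.65500823 0.16698201 0.0248022 ]
scene
.         . .    . .....          -@@@@@@@@@@@@@@@@@@@%.         .    
         .. . ...  .              -@@@@@@@@@@@@@@@@@@@%.           .  
               .                  :#@@@@@@@@@@@@@@@@@@#... ..         
                                  .+@@@@@@@@@@@@@@@@@@+... .          
                                ...=@@@@@@@@@@@@@@@@@@- .            .
                           .+@######%@@@@@@@@@@@@@@@@*:...  ....      
                  ..       :#@@@@@@@@@@@@@@@@@@@@@@#*-....   ...      
                  .        :#@@@@@@@@@@@@@@@@@@@@%#*-...     ....     
                    .      -@@@@@@@@@@@@@@@@@@@%##=:.....     ...     
                       ....-@@@@@@@%%%#%@@@@@@@#=:.   ...:...  .      
             .  ..     :-===@@@@@@%=-==+@@@@@@@*.    .-=***##==   ... 
           .    ..  .. .:::=@@@@@@%====+%@@@@@@+    .=*+-----=**. ....
          -=.       ....::-*@@@@@@@-====@@@@@@@*   :+*=-----::-+*: ...
         .==-=====--------=#@@@@@@@#==*@@@@@@@@+===+*-:::---:::-*- ...
         .==-============-+
[... 4114 characters left out ...]
++++++++++=:::::
:..............:+@@@@@@@**#%==+@@@@#++++++++++++++=:::::
:.............::.%@@@@@@#++*==+@@@%++++++++++++++=::::::
.........:....:::+@@@@@@@*+++*@@@@*++++++++++++++-::::::
............:...::%@@@@@@@%##@@@@%++++++++++++++=:::::::
.............:....=@@@@@@@@@@@@@@*++++++++++++++=-::::::
.............:.....%@@@@@@@@@@@@%++++++++++++++=-+==---:
...........:::.....=@@@@@@@@@@@@*++++++++++++++=-++++++=
..........::::......%@@@@@@@@@@%++++++++++++++=-=+++++++
..........::::......=@@@@@@@@@@#++++++++++++++=-++++++++
...........::::......@@@@@@@@@%++++++++++++++=--++++++++
..........::::...... =@@@@@@@@#++++++++++++++=:=++++++++
..........:::::.......@@@@@@@%++***++++++++++--=++++++++
```

The lever now lies level over the tongue (scene rows 233–238, columns 271–286). It met a firm stop at 16 N, and nothing blocked it, so the ball is home. The arm is clear, so I'm handing in.

```bash
python3 -c "
from rig import robot
print(robot.hand_in())"
```

```text
the job is handed in; nothing more can be done
None
```

I set the holder on the ball stand with its lever over the long end, pushed it home by feel (about 20 N at most), then pressed the latch lever down to its stop and let go; I handed the job in at about 24.5 s, and the verdict wasn't reported.

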